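# Line up the clay vases by height for the kiln

## Robot

A 6-joint arm with a two-finger parallel gripper is mounted at the origin on the work surface. World frame = base frame: x ahead of the robot, y to its left, z up, the work surface at z = 0. Lengths are in mm, angles in rad, forces in N, time in s.
With the tool pointing down it reaches from about 400 to 925 mm from the base axis. Payload 12.5 kg.
Tool frame: the origin (TCP) lies at the very end of the fingers, on their centre line; the grasp point (between the pads) lies env.hold_point_z behind it (env.hold_point_z is the distance from the TCP to the grasp point, in mm); y points along the fingers, z is the direction in which the jaws open and shut, and the axes are right-handed (so a half turn about y gives the same grasp; the last joint's range is limited). The gripper opens to 95 mm and grips with 3 to 60 N. Pads are 20 mm wide; open, the fingers measure 119 mm over their backs; the gripper's body (75 mm by 180 mm) begins 59 mm behind the grasp point.
Start: joints at [-1.297, 0.491, 1.559, -0, 1.092, -0.106], TCP at [231.733, -580.471, 214.661] pointing down, gripper open.
Joint ranges: [-3.1, 3.1], [-0.84, 2.19], [0.05, 2.79], [-1.13, 4.28], [0.06, 2.93], [-2.69, 2.69]. Speed limits (rad/s): [2.22, 2.22, 2.79, 3.14, 3.14, 3.14].

## Interface

Orientations are given as [roll, pitch, yaw] about the fixed x, y, z axes, in that order (R = Rz(yaw) Ry(pitch) Rx(roll)).
In Python, from cell import env gives the robot as it stands.
- The arm moves only by the shell command python3 -m inch 'ROWS'. ROWS is JSON, one flat list of numbers, 7 for each row, row after row: the shift along the tool's x, y, z in m, then the turn, a rotation vector about the tool's x, y, z in degrees, then the closure, from -1 (fully open) to 1 (shut). In form: [tx, ty, tz, ax, ay, az, hand, tx, ty, tz, ax, ay, az, hand, ...]. A call has 1 to 10 rows; each row shifts and turns the commanded pose from where the row before left it, along the tool's axes as they then stand; what a row does not reach is not made up. A row lasts 1/10 s, in which the tool goes at most 50 mm and 8.59 degrees, less where a joint would pass 70% of its speed; a pose out of reach is approached as far as the arm can. A call is refused whole if a number of a shift passes 0.05 or a number of a turn 8.59, either way. A call with a gripper value outside its range is refused whole. The fingers move at their own pace and stop on an object; the grip force is fixed at half the most. Time passes only in rows, so rows that do not move let the fingers close. It gives the time, the measured TCP pose, the force and the opening at its end, in the units of the state.
- env.state(): the state, without advancing time (a new reading comes with each control period).
- env.read_camera(name): name is "scene" or "top" or "wrist"; returns a dict with "pixels" (384x512x3 uint8, blue, green, red), "depth" (384x512 float32, mm along the optical axis (not along the pixel's ray), 0 where there is no reading), "mtx" (3x3 intrinsics, pixels), "R" (3x3) and "t" (3): a world point X has camera coordinates R X + t. Camera axes: x right, y down, z forward; pixel columns grow to the right and rows downward; lengths in mm; the calibration is good to about 2 mm. A picture is of the moment at which its call begins.
- env.job_done(): hands the job in, once; it reports no verdict.
The state is a dict: "t": time; "joints": joint angles; "qvel": joint speeds; "tau": joint torques, N m; "eef_pos": TCP position; "tcp_rot": TCP orientation; "ft_force": force on the tool from outside, world axes, zero at the start; "moment": the same for the moment, N m; "opening": opening from 0.0 (shut) to 1.0 (fully open).
Only numpy, scipy, OpenCV 4.12 (cv2) and the standard library are available. Lean on these libraries where they do the work, as an engineer would, in place of code of your own. Each camera call takes 0.05 s, during which the arm holds its last target.

## Task

Line the four clay vases up by height on the ware board for the kiln: one standing upright in the middle of each plaster disc, the tallest on the disc next to the fire brick and the shortest at the far end. Set them down gently, never drop or tip one over, and leave the jar of modelling tools where it stands.

Things in the scene. Friction and masses are not known exactly. Their poses are not given: they have to be found in the camera images.
- vase_xs: the shortest of four loose, plain brown clay vases: 76 mm tall, round, widest 78 mm at 20 mm up, foot 48 mm across; its top 38 mm is a straight round neck 38 mm across, to be gripped from above. Solid, about 162 g (varies by 30 %). Stands upright on the table at the start. Origin: centre of its underside, z up.
- vase_s: the second shortest of four loose, plain brown clay vases: 98 mm tall, round, widest 62 mm at 30 mm up, foot 44 mm across; its top 38 mm is a straight round neck 34 mm across, to be gripped from above. Solid, about 206 g (varies by 30 %). Stands upright on the table at the start. Origin: centre of its underside, z up.
- vase_m: the second tallest of four loose, plain brown clay vases: 120 mm tall, round, widest 80 mm at 36 mm up, foot 52 mm across; its top 38 mm is a straight round neck 40 mm across, to be gripped from above. Solid, about 250 g (varies by 30 %). Stands upright on the table at the start. Origin: centre of its underside, z up.
- vase_l: the tallest of four loose, plain brown clay vases: 142 mm tall, round, widest 66 mm at 50 mm up, foot 50 mm across; its top 38 mm is a straight round neck 36 mm across, to be gripped from above. Solid, about 294 g (varies by 30 %). Stands upright on the table at the start. Origin: centre of its underside, z up.
- bat_a: fixed off-white plaster disc, 84 mm across, 8 mm thick, at the +y (robot's left) end of a row of four on a brown wooden board (620 x 130 x 18 mm). The discs stand about 102 mm apart along the board, not quite in line. Origin: centre of its underside (on the board, 18 mm above the table); its flat top is 8 mm above the origin.
- bat_b: fixed off-white plaster disc, 84 mm across, 8 mm thick, second from the +y end of a row of four on a brown wooden board (620 x 130 x 18 mm). The discs stand about 102 mm apart along the board, not quite in line. Origin: centre of its underside (on the board, 18 mm above the table); its flat top is 8 mm above the origin.
- bat_c: fixed off-white plaster disc, 84 mm across, 8 mm thick, third from the +y end of a row of four on a brown wooden board (620 x 130 x 18 mm). The discs stand about 102 mm apart along the board, not quite in line. Origin: centre of its underside (on the board, 18 mm above the table); its flat top is 8 mm above the origin.
- bat_d: fixed off-white plaster disc, 84 mm across, 8 mm thick, at the -y (robot's right) end of a row of four on a brown wooden board (620 x 130 x 18 mm). The discs stand about 102 mm apart along the board, not quite in line. Origin: centre of its underside (on the board, 18 mm above the table); its flat top is 8 mm above the origin.
- brick: fixed cream fire brick, 114 mm across the board, 64 mm along it, 76 mm tall, standing on the board beyond one end of the row of discs, about 0.11 m from the centre of that end disc; it may be at either end (a low round steel tin, 68 mm across and 60 mm tall, is at the other). Origin: centre of its underside, 18 mm above the table.
- tool_jar: small white jar, 54 mm across and 65 mm tall, holding three thin wooden modelling tools that reach 130 mm up and 25 mm out from its axis; loose, 350 g, stands among the vases and is to be left alone. Origin: centre of its underside, z up.
Things that resemble listed ones, but are neither listed nor needed, are in the scene too. Leave any pink look-alike of the vase_xs alone. What is shaped like the vase_m but orange is not meant.

How it is judged:
By the outcome, as a careful person would: the job done as asked, in the order asked, and still so for the second after the job is handed in, with the robot touching nothing.
It also fails if it takes over 112 s, if anything falls off the work surface, if the arm or the gripper's body presses on something with over 40 N, if the wrist force passes 120 N, or if a joint passes its speed limit or range.

## Working session

There is one attempt and no reset: what is moved stays moved. The work goes in short steps, Python scripts to look and compute and a shell command to move; the robot and the scene stay as the last step left them, time stands still between calls to the robot, and variables do not carry over. Pictures are saved under pics/ and viewed, and the job is handed in when it is done.

```bash
ls; mkdir -p pics; python3 - <<'E'
from cell import env
import numpy as np, cv2
s=env.state()
print({k:np.round(v,3).tolist() for k,v in s.items()}, env.hold_point_z)
for n in("scene","top"):
    c=env.read_camera(n); cv2.imwrite(f"pics/{n}0.png",c["pixels"]); np.savez(f"pics/{n}0.npz",**c)
    print(n,c["mtx"].round(1).tolist(),c["R"].round(3).tolist(),c["t"].round(1).tolist())
E
```

```text
pics
{'t': 0.0, 'joints': [-1.297, 0.492, 1.559, 0.0, 1.092, -0.106], 'qvel': [-0.001, 0.001, -0.002, -0.0, 0.001, 0.0], 'tau': [-0.002, -61.266, -25.819, 0.069, 0.048, -0.0], 'eef_pos': [231.655, -580.23, 214.053], 'tcp_rot': [-1.572, 0.0, -2.762], 'ft_force': [-0.372, -0.111, -0.157], 'moment': [-0.002, 0.011, -0.014], 'opening': 1.0} 18.8
scene [[420.9, 0.0, 257.4], [0.0, 420.9, 189.6], [0.0, 0.0, 1.0]] [[0.778, 0.627, 0.015], [0.516, -0.626, -0.585], [-0.357, 0.463, -0.811]] [-328.7, -236.5, 1574.7]
top [[490.0, 0.0, 257.1], [0.0, 490.0, 191.5], [0.0, 0.0, 1.0]] [[0.003, -1.0, 0.019], [-0.991, -0.006, -0.137], [0.137, -0.019, -0.99]] [-49.2, 463.7, 1510.1]
```

View pics/scene0.png

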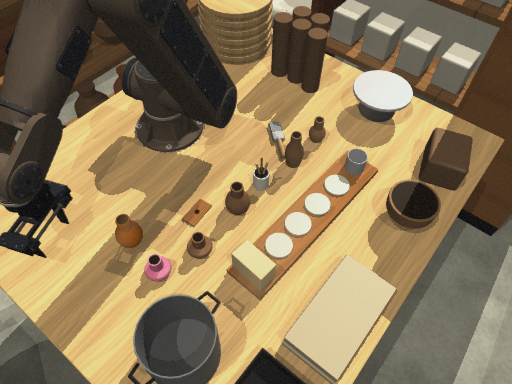

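View pics/top0.png

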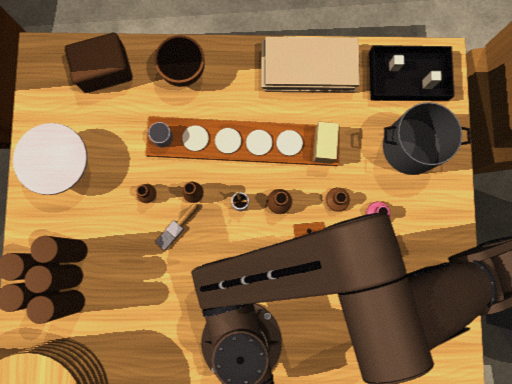

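The top view shows the brick at (326,142), on the −y end. The discs are at (289,142), (259,142), (228,140) and (195,138), and the tin is at (159,132). The brown vases are near (147,193), (193,192), (280,201) and (338,199), the jar is at (240,201) and the pink look-alike at (378,208). Next I'll measure positions from depth.

```bash
cat > h.py <<'E'
import numpy as np, cv2
def cloud(c):
    d=c["depth"].astype(float); K=c["mtx"]; v,u=np.mgrid[:d.shape[0],:d.shape[1]]
    P=np.stack([(u-K[0,2])/K[0,0]*d,(v-K[1,2])/K[1,1]*d,d],-1)
    W=(P-c["t"])@c["R"]; W[d<=0]=np.nan
    return W
def circ(xy):
    A=np.c_[2*xy,np.ones(len(xy))]; s=np.linalg.lstsq(A,(xy**2).sum(1),rcond=None)[0]
    return s[0],s[1],np.sqrt(s[2]+s[0]**2+s[1]**2)
E
python3 - <<'E'
from h import *
for n in("top","scene"):
    c=dict(np.load(f"pics/{n}0.npz")); W=cloud(c); 
    hsv=cv2.cvtColor(c["pixels"],cv2.COLOR_BGR2HSV)
    pts={"top":dict(a=(147,193),b=(193,192),m=(280,201),xs=(338,199),jar=(240,201),pink=(378,208)),
     "scene":dict(a=(318,125),b=(295,145),m=(237,194),xs=(200,243),jar=(261,178),pink=(157,264),orange=(126,228))}[n]
    print(n,"table z",np.nanmedian(W[250:255,130:200,2]) if n=="top" else W[250,90,2])
    for k,(u,v) in pts.items():
        r=W[v-22:v+22,u-18:u+19].reshape(-1,3); r=r[~np.isnan(r[:,0])]
        # nearest neighbourhood within 60mm of seed
        ob=r[r[:,2]>8]
        zt=np.percentile(ob[:,2],97) ; top=ob[ob[:,2]>zt-8]
        print(k,"zmax",ob[:,2].max().round(1),"zt",zt.round(1),"topmean",top.mean(0).round(1),"ext",(top.min(0)).round(0),top.max(0).round(0),len(top))
    dz={"top":[(195,138),(228,140),(259,142),(289,142)],"scene":[(337,185),(317,204),(298,224),(279,245)]}[n]
    for u,v in dz:
        p=W[v,u]; m=(np.abs(W[...,2]-26)<6)&(hsv[...,1]<70)&(hsv[...,2]>150)&(np.hypot(W[...,0]-p[0],W[...,1]-p[1])<55)
        q=W[m]; (cx,cy),rr=cv2.minEnclosingCircle(q[:,:2].astype(np.float32))
        print("disc",p.round(1),q.mean(0).round(1),len(q),"enc",round(cx,1),round(cy,1),round(rr,1))
E
```

```text
top table z 0.5605261493623892
a zmax 107.4 zt 103.4 topmean [456.4 299.4 100. ] ext [442. 283.  95.] [472. 315. 107.] 87
b zmax 149.5 zt 146.7 topmean [458.9 152.3 143.5] ext [442. 136. 139.] [476. 168. 150.] 104
m zmax 130.4 zt 124.1 topmean [ 432.9 -116.4  121.1] ext [ 415. -134.  117.] [451. -98. 130.] 121
xs zmax 769.4 zt 753.5 topmean [ 318.4 -190.9  758.9] ext [ 316. -199.  747.] [ 323. -183.  769.] 22
jar zmax 132.8 zt 120.5 topmean [433.9   8.2 121.1] ext [417. -13. 113.] [453.  23. 133.] 19
pink zmax 779.3 zt 777.0 topmean [ 310.  -215.2  773.8] ext [ 301. -238.  769.] [ 323. -198.  779.] 239
disc [637.8 152.9  20.6] [636.6 151.3  26.4] 467 enc 637.4 152.3 41.8
disc [630.4  46.6  27.3] [629.9  47.7  26.4] 461 enc 630.2 47.8 41.5
disc [624.  -52.6  30. ] [624.8 -51.5  26.5] 459 enc 625.0 -51.9 41.5
disc [ 626.  -149.1   25. ] [ 624.2 -149.5   26.4] 464 enc 623.9 -150.1 41.7
scene table z -1.299966553246701
a zmax 142.6 zt 136.4 topmean [470.  160.2 137.9] ext [461. 149. 129.] [476. 171. 143.] 15
b zmax 144.5 zt 142.1 topmean [458.5 151.4 140.5] ext [441. 132. 135.] [476. 171. 145.] 84
m zmax 124.7 zt 121.3 topmean [ 433.8 -117.2  119.3] ext [ 414. -137.  114.] [452. -97. 125.] 118
xs zmax 81.9 zt 78.0 topmean [ 443.2 -303.1   75.4] ext [ 423. -321.   70.] [ 461. -283.   82.] 126
jar zmax 129.4 zt 115.6 topmean [435.6  -7.3 116.8] ext [ 417. -106.  108.] [453.  24. 129.] 31
pink zmax 81.0 zt 78.1 topmean [ 399.4 -430.9   75.3] ext [ 380. -449.   70.] [ 417. -412.   81.] 138
orange zmax 124.9 zt 121.6 topmean [ 258.8 -411.9  119.2] ext [ 235. -431.  114.] [ 277. -392.  125.] 145
disc [639.  151.7  23. ] [637.  151.4  24.9] 379 enc 637.0 152.9 42.4
disc [630.9  44.9  25.1] [629.4  47.2  25. ] 429 enc 628.7 49.0 42.8
disc [626.8 -53.6  23.3] [624.8 -52.6  25. ] 481 enc 624.2 -51.6 42.1
disc [ 626.5 -151.1   26.7] [ 624.  -150.2   25. ] 532 enc 624.6 -148.9 42.4
```

```bash
python3 - <<'E'
from h import *
i=cv2.imread("pics/top0.png")[110:260,120:420]; cv2.imwrite("pics/topz.png",cv2.resize(i,None,fx=2.6,fy=2.6,interpolation=cv2.INTER_CUBIC))
i=cv2.imread("pics/scene0.png")[100:300,90:370]; cv2.imwrite("pics/scz.png",cv2.resize(i,None,fx=2.8,fy=2.8,interpolation=cv2.INTER_CUBIC))
E
```

```text
(no output)
```

View pics/topz.png

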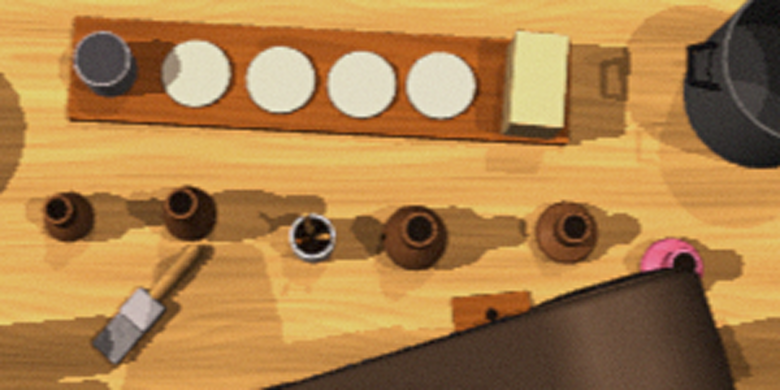

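View pics/scz.png

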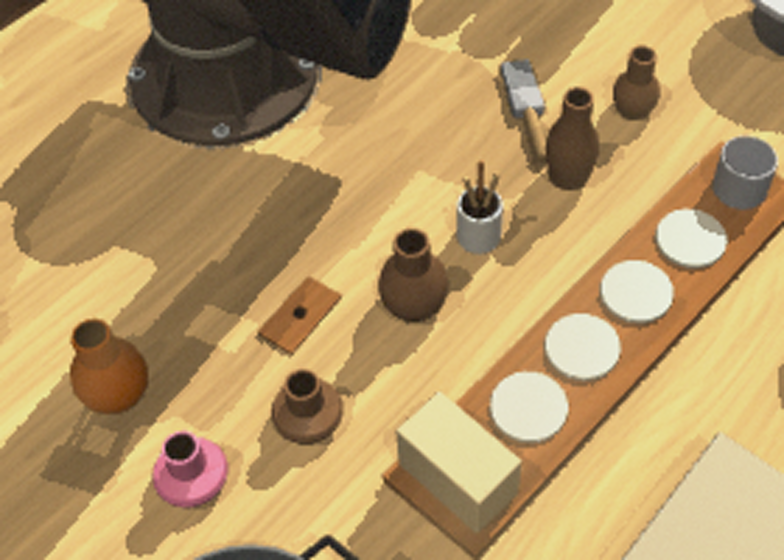

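The top and scene views agree to 1–2 mm. The working positions (x, y) are:

| Object | x | y |
|---|---|---|
| vase_l | 459 | 152 |
| vase_s | 457 | 300 |
| vase_m | 433 | −117 |
| vase_xs | 443 | −303 |
| bat_a | 637 | 152 |
| bat_b | 630 | 48 |
| bat_c | 625 | −52 |
| bat_d (next to the brick) | 624 | −150 |

I'll turn the jaws along world x first (yaw −π/2). Tool x is then −Y, tool y is down and tool z is +X.

```bash
python3 -m inch '[0,0,0,0,-8.5,0,-1, 0,0,0,0,-8.5,0,-1, 0,0,0,0,-8.5,0,-1, 0,0,0,0,-8.5,0,-1, 0,0,0,0,-8.5,0,-1, 0,0,0,0,-8.5,0,-1, 0,0,0,0,-8.5,0,-1, 0,0,0,0,-8.5,0,-1, 0,0,0,0,-0.2,0,-1, 0,0,0,0,0,0,-1]'
```

```text
t: 1.1
eef_pos: [231.7, -580.4, 214.4]
tcp_rot: [-1.571, 0.0, -1.576]
ft_force: [0.2, 0.4, -0.1]
opening: 1.001
```

```bash
python3 -m inch '[-0.02,0,0.045,0,-0.06,0,-1, -0.02,0,0.045,0,-0.06,0,-1, -0.02,0,0.045,0,-0.06,0,-1, -0.02,0,0.045,0,-0.06,0,-1, -0.02,0,0.045,0,-0.06,0,-1, -0.048,0,0,0,0,0,-1, -0.048,0,0,0,0,0,-1, -0.048,0,0,0,0,0,-1, -0.048,0,0,0,0,0,-1, -0.048,0,0,0,0,0,-1]'
```

```text
t: 2.1
eef_pos: [455.1, -238.3, 214.6]
tcp_rot: [-1.571, -0.0, -1.571]
ft_force: [1.0, -0.4, 0.5]
opening: 0.997
```

```bash
python3 -m inch '[-0.048,0,0,0,0,0,-1, -0.048,0,0,0,0,0,-1, -0.048,0,0,0,0,0,-1, -0.048,0,0,0,0,0,-1, -0.048,0,0,0,0,0,-1, -0.048,0,0,0,0,0,-1, -0.048,0,0,0,0,0,-1, -0.04,0,0,0,0,0,-1, 0,0,0,0,0,0,-1, 0,0,0,0,0,0,-1]'
```

```text
t: 3.1
eef_pos: [453.6, 136.4, 214.5]
tcp_rot: [-1.571, -0.0, -1.567]
ft_force: [0.2, -0.6, -0.1]
opening: 0.996
```

```bash
cat > look.py <<'E'
import sys
from cell import env
from h import *
def look(n,tag):
    c=env.read_camera(n); cv2.imwrite(f"pics/{tag}.png",c["pixels"]); np.savez(f"pics/{tag}.npz",**c); return c
def blob(W,x,y,h,r=45,band=8):
    m=(np.hypot(W[...,0]-x,W[...,1]-y)<r)&(W[...,2]>h-band)&(W[...,2]<h+band)
    q=W[m]
    if len(q)<8: return len(q)
    (cx,cy),rr=cv2.minEnclosingCircle(q[:,:2].astype(np.float32))
    return dict(mean=q.mean(0).round(1).tolist(),enc=[round(cx,1),round(cy,1),round(rr,1)],n=len(q))
E
python3 - <<'E'
from look import *
c=look("wrist","w1"); W=cloud(c); print(blob(W,459,152,142), np.nanpercentile(W[...,2],[1,50,99]))
c=look("top","t1"); W=cloud(c)
for k,x,y,h in(("l",459,152,142),("s",457,300,98),("m",433,-117,120),("xs",443,-303,76),("pink",399,-431,76)): print(k,blob(W,x,y,h))
E
```

```text
{'mean': [455.3, 155.1, 142.7], 'enc': [455.6, 153.9, 18.1], 'n': 1889} [ -0.86298469   3.08748493 330.64859618]
l 0
s {'mean': [456.8, 300.2, 98.8], 'enc': [456.7, 300.2, 16.8], 'n': 93}
m {'mean': [432.8, -116.8, 120.5], 'enc': [433.3, -116.9, 19.7], 'n': 135}
xs {'mean': [441.8, -302.4, 76.0], 'enc': [442.7, -302.2, 19.3], 'n': 125}
pink {'mean': [398.4, -430.9, 76.1], 'enc': [398.7, -432.4, 19.5], 'n': 124}
```

View pics/w1.png

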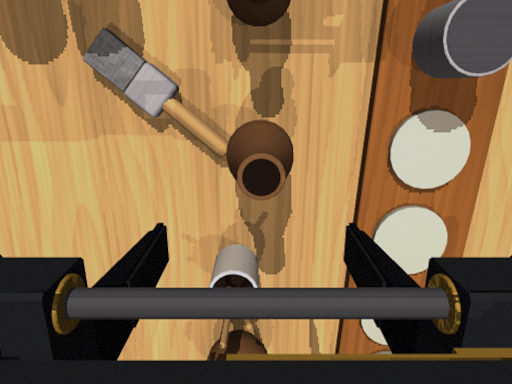

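```bash
python3 - <<'E'
from look import *
for tag in("w1","t1"):
    c=dict(np.load(f"pics/{tag}.npz")); W=cloud(c); hsv=cv2.cvtColor(c["pixels"],cv2.COLOR_BGR2HSV)
    for n,x,y in(("a",637,152),("b",630,48),("c",625,-52),("d",624,-150)):
        m=(np.abs(W[...,2]-26)<6)&(hsv[...,1]<80)&(hsv[...,2]>110)&(np.hypot(W[...,0]-x,W[...,1]-y)<52)
        q=W[m]
        if len(q)>30: (cx,cy),rr=cv2.minEnclosingCircle(q[:,:2].astype(np.float32)); print(tag,n,q.mean(0).round(1),len(q),round(cx,1),round(cy,1),round(rr,1))
c=dict(np.load("pics/w1.npz")); p=c["R"]@np.array([453.6,136.4,142])+c["t"]; print(p, (c["mtx"]@p/p[2]))
p=c["R"]@np.array([453.6,136.4,214])+c["t"]; print(p, (c["mtx"]@p/p[2])); print(c["R"].round(3))
E
```

```text
w1 a [633.2 154.5  26.4] 4907 633.5 153.3 42.1
w1 b [627.9  54.3  26.3] 3500 626.2 49.0 42.0
w1 c [596.3 -71.6  26.5] 334 598.0 -73.1 24.5
t1 a [645.7 151.6  26.4] 357 638.6 151.6 41.3
t1 b [629.9  48.5  26.3] 489 630.2 48.5 42.4
t1 c [625.5 -52.4  26.4] 469 624.9 -51.1 42.3
t1 d [ 624.4 -149.2   26.3] 465 624.6 -149.5 41.9
[  1.51936045   8.05926206 256.05004843] [257.86867984 199.90947482   1.        ]
[  1.39407005  28.59951677 187.04220656] [258.39463888 241.94363872   1.        ]
[[ 1.     0.004 -0.002]
 [ 0.005 -0.958  0.285]
 [-0.    -0.285 -0.958]]
```

The wrist camera reads about 3.5 mm lower in x than the two fixed cameras, and this offset is the same for the vase and the discs. Relative distances are therefore sound. I'll aim between the readings at (457, 153), let the jaws centre the vase, and check each placing relative to its disc.

```bash
python3 -m inch '[-0.0166,0,0.0034,0,0,0,-1, 0,0.02,0,0,0.2,0,-1, 0,0.02,0,0,0,0,-1, 0,0.02,0,0,0,0,-1, 0,0.02,0,0,0,0,-1, 0,0.015,0,0,0,0,-1, 0,0.0095,0,0,0,0,-1, 0,0,0,0,0,0,-1, 0,0,0,0,0,0,-1, 0,0,0,0,0,0,-1]'; python3 - <<'E'
from look import *
look("wrist","w2")
E
```

```text
t: 4.2
eef_pos: [457.6, 152.3, 110.8]
tcp_rot: [-1.57, 0.0, -1.57]
ft_force: [1.0, -0.1, 0.3]
opening: 0.999
```

View pics/w2.png

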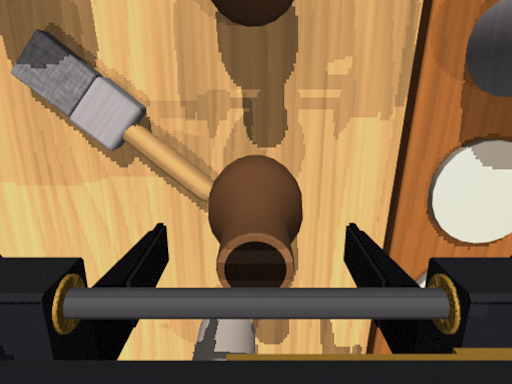

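The mouth is centred at u≈255 between fingers whose midpoint is u≈256. The vase is well centred, so I'll close gradually.

```bash
python3 -m inch '[0,0,0,0,0,0,-0.3, 0,0,0,0,0,0,0, 0,0,0,0,0,0,0.1, 0,0,0,0,0,0,0.15, 0,0,0,0,0,0,0.2, 0,0,0,0,0,0,0.25, 0,0,0,0,0,0,0.4, 0,0,0,0,0,0,1, 0,0,0,0,0,0,1, 0,0,0,0,0,0,1]'; python3 -m inch '[0,0,0,0,0,0,1, 0,0,0,0,0,0,1, 0,0,0,0,0,0,1, 0,-0.003,0,0,0,0,1, 0,-0.006,0,0,0,0,1, 0,-0.01,0,0,0,0,1, 0,-0.015,0,0,0,0,1, 0,-0.02,0,0,0,0,1,0,-0.02,0,0,0,0,1, 0,-0.01,0,0,0,0,1]'
```

```text
t: 5.25
eef_pos: [457.1, 152.4, 110.1]
tcp_rot: [-1.571, -0.0, -1.57]
ft_force: [-0.9, 0.1, -0.0]
opening: 0.371
t: 6.25
eef_pos: [457.5, 152.6, 196.2]
tcp_rot: [-1.568, 0.0, -1.57]
ft_force: [0.6, -0.4, -2.2]
opening: 0.371
```

```bash
python3 -m inch '[0.008,0,0.006,0,0,0,1, 0.014,0,0.01,0,0,0,1, 0.02,0,0.014,0,0,0,1, 0.026,0,0.016,0,0,0,1, 0.026,0,0.016,0,0,0,1, 0.026,0,0.016,0,0,0,1, 0.026,0,0.016,0,0,0,1, 0.026,0,0.016,0,0,0,1, 0.026,0,0.016,0,0,0,1, 0.026,0,0.013,0,0,0,1]'; python3 -m inch '[0.026,0,0.011,0,0,0,1, 0.02,0,0.008,0,0,0,1, 0.015,0,0.006,0,0,0,1, 0.01,0,0.003,0,0,0,1, 0.005,0,0,0,0,0,1, 0.002,0,0,0,0,0,1, 0,0,0,0,0,0,1, 0,0,0,0,0,0,1, 0,0,0,0,0,0,1]'
```

```text
t: 7.25
eef_pos: [596.8, -73.3, 192.9]
tcp_rot: [-1.572, 0.0, -1.57]
ft_force: [0.1, 0.4, -1.5]
opening: 0.372
t: 8.15
eef_pos: [624.4, -148.8, 194.3]
tcp_rot: [-1.571, -0.0, -1.569]
ft_force: [-0.1, -0.4, -3.1]
opening: 0.374
```

```bash
python3 -m inch '[0,0.01,0,0,0,0,1, 0,0.015,0,0,0,0,1, 0,0.014,0,0,0,0,1, 0,0.008,0,0,0,0,1, 0,0.003,0,0,0,0,1, 0,0,0,0,0,0,1, 0,0,0,0,0,0,1]'; python3 - <<'E'
from look import *
for n in("wrist","scene","top"): look(n,n+"3")
i=cv2.imread("pics/scene3.png")[130:290,190:350]; cv2.imwrite("pics/scene3z.png",cv2.resize(i,None,fx=3.7,fy=3.7))
E
```

```text
t: 8.85
eef_pos: [624.7, -149.4, 144.5]
tcp_rot: [-1.57, -0.0, -1.57]
ft_force: [-0.4, -0.1, -2.5]
opening: 0.371
```

View pics/scene3z.png

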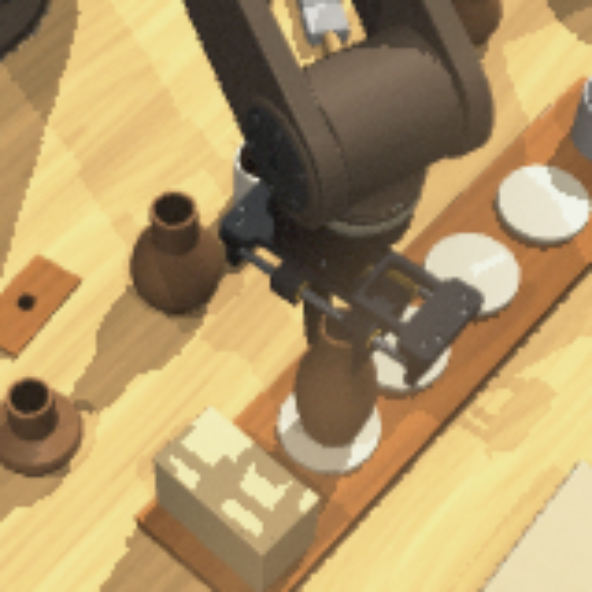

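View pics/wrist3.png

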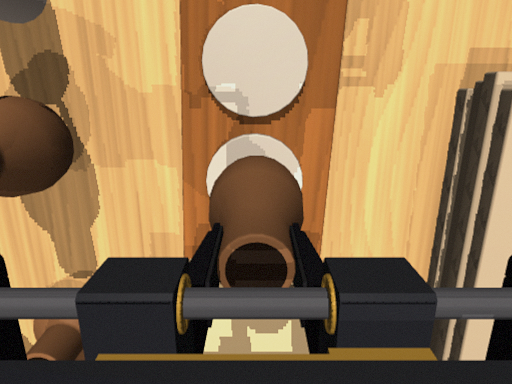

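View pics/top3.png

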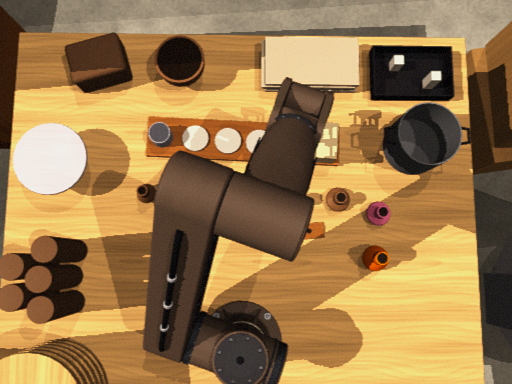

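The wrist view shows vase and disc sharing the same column (u≈255). For y, I'll fit the visible body in the scene-camera cloud.

```bash
cat >> look.py <<'E'
from scipy.optimize import least_squares
def bodyfit(c,x,y,zlo,zhi,R,z0=None):
    """fit vertical circle of fixed radius R to the points in slice zlo..zhi"""
    W=cloud(c); m=(np.hypot(W[...,0]-x,W[...,1]-y)<R+14)&(W[...,2]>zlo)&(W[...,2]<zhi)
    q=W[m][:,:2]
    f=lambda p:np.hypot(q[:,0]-p[0],q[:,1]-p[1])-R
    s=least_squares(f,[x,y],loss="soft_l1",f_scale=1.5); return s.x.round(1),len(q),np.abs(f(s.x)).mean().round(2)
def discfit(c,x,y):
    W=cloud(c); hsv=cv2.cvtColor(c["pixels"],cv2.COLOR_BGR2HSV)
    m=(np.abs(W[...,2]-26)<6)&(hsv[...,1]<80)&(hsv[...,2]>110)&(np.hypot(W[...,0]-x,W[...,1]-y)<52)
    q=W[m][:,:2]; (cx,cy),rr=cv2.minEnclosingCircle(q.astype(np.float32)); return len(q),round(cx,1),round(cy,1),round(rr,1)
E
python3 - <<'E'
from look import *
c=dict(np.load("pics/scene3.npz"))
print("body",bodyfit(c,624,-150,78,90,33)); print("disc",discfit(c,624,-150))
c0=dict(np.load("pics/scene0.npz"))
print("body at start",bodyfit(c0,459,152,44,56,33))
c=dict(np.load("pics/wrist3.npz")); print("w body",bodyfit(c,624,-150,84,100,32.5)); print("w disc c",discfit(c,622,-50)); print("w rim",blob(cloud(c),624,-150,176.5))
E
```

```text
body (array([ 624.2, -147. ]), 47, np.float64(0.86))
disc (247, 624.1, -150.6, 41.8)
body at start (array([457.1, 154.9]), 47, np.float64(1.2))
w body (array([ 623.1, -148.8]), 629, np.float64(0.43))
w disc c (9304, 622.4, -50.7, 42.1)
w rim {'mean': [623.2, -142.4, 176.8], 'enc': [623.0, -139.1, 27.2], 'n': 4954}
```

```bash
python3 -m inch '[0,0.003,-0.001,0,0,0,1, 0,0.002,0,0,0,0,1, 0,0.001,0,0,0,0,1, 0,0.0005,0,0,0,0,1, 0,0,0,0,0,0,1, 0,0,0,0,0,0,1]'; python3 -m inch '[0,0.0005,0,0,0,0,1, 0,0.0005,0,0,0,0,1, 0,0,0,0,0,0,1, 0,0,0,0,0,0,1]'
```

```text
t: 9.6
eef_pos: [623.5, -149.4, 137.7]
tcp_rot: [-1.571, -0.0, -1.57]
ft_force: [-0.4, 0.5, -3.2]
opening: 0.369
t: 10.0
eef_pos: [623.4, -149.4, 136.6]
tcp_rot: [-1.571, -0.0, -1.57]
ft_force: [0.4, 0.5, -1.6]
opening: 0.372
```

```bash
python3 -m inch '[0,0.0004,0,0,0,0,1, 0,0.0003,0,0,0,0,1, 0,0,0,0,0,0,1]'; python3 -m inch '[0,0.0003,0,0,0,0,1, 0,0.0002,0,0,0,0,1, 0,0,0,0,0,0,1]'
```

```text
t: 10.3
eef_pos: [623.5, -149.4, 136.1]
tcp_rot: [-1.571, -0.0, -1.57]
ft_force: [-0.5, 0.3, -0.9]
opening: 0.369
t: 10.6
eef_pos: [623.5, -149.4, 136.1]
tcp_rot: [-1.57, -0.0, -1.57]
ft_force: [-1.9, -1.0, 5.5]
opening: 0.372
```

Contact, with fz rising from −3 to +5.5 N. I'll release slowly and then rise.

```bash
python3 -m inch '[0,0,0,0,0,0,0.24, 0,0,0,0,0,0,0.2, 0,0,0,0,0,0,0.1, 0,0,0,0,0,0,0, 0,0,0,0,0,0,-0.4, 0,0,0,0,0,0,-0.4, 0,0,0,0,0,0,-0.4]'; python3 -m inch '[0,-0.005,0,0,0,0,-0.4, 0,-0.015,0,0,0,0,-0.4, 0,-0.025,0,0,0,0,-0.4, 0,-0.025,0,0,0,0,-0.4,0,-0.015,0,0,0,0,-0.4]'; python3 - <<'E'
from look import *
c=look("wrist","wrist4"); 
print(blob(cloud(c),622,-149,168)); print("w disc c",discfit(c,622,-50))
E
```

```text
t: 11.3
eef_pos: [623.4, -149.4, 135.4]
tcp_rot: [-1.571, -0.0, -1.57]
ft_force: [-0.2, 0.1, 0.1]
opening: 0.676
t: 11.8
eef_pos: [623.9, -149.5, 222.8]
tcp_rot: [-1.569, -0.001, -1.57]
ft_force: [0.2, -0.5, -0.4]
opening: 0.701
{'mean': [621.8, -146.3, 168.6], 'enc': [621.8, -147.7, 18.1], 'n': 2083}
w disc c (5705, 622.1, -50.7, 42.2)
```

View pics/wrist4.png

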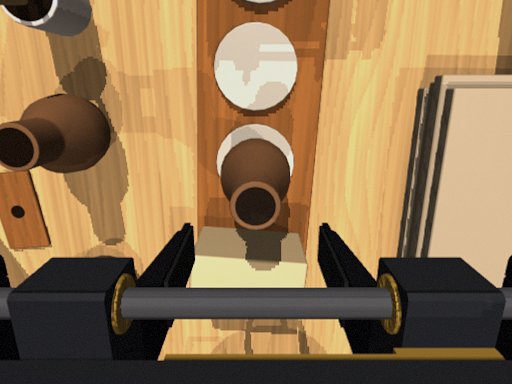

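vase_l stands upright with its rim at (255,205), and is centred on its disc to about 1 mm in the wrist-camera frame. Next is vase_m.

```bash
python3 -m inch '[-0.004,0,-0.02,0,0,0,-1, -0.006,0,-0.04,0,0,0,-1, -0.007,0,-0.042,0,0,0,-1, -0.007,0,-0.042,0,0,0,-1, -0.0055,0,-0.028,0,0,0,-1, -0.003,0,-0.02,0,0,0,-1, 0,0.025,0,0,0,0,-1, 0,0.03,0,0,0,0,-1, 0,0.025,0,0,0,0,-1, 0,0.01,0,0,0,0,-1]'; python3 -m inch '[0,0,0,0,0,0,-1, 0,0,0,0,0,0,-1]'; python3 - <<'E'
from look import *
c=look("wrist","wrist5"); 
print(blob(cloud(c),431,-116,120,r=30))
E
```

```text
t: 12.85
eef_pos: [430.6, -116.7, 128.7]
tcp_rot: [-1.573, 0.001, -1.57]
ft_force: [0.3, -0.3, 0.0]
opening: 0.999
t: 13.05
eef_pos: [431.8, -117.2, 131.0]
tcp_rot: [-1.57, -0.0, -1.57]
ft_force: [0.5, -0.7, -0.3]
opening: 1.002
{'mean': [430.4, -113.6, 120.6], 'enc': [430.1, -115.5, 20.3], 'n': 3722}
```

View pics/wrist5.png

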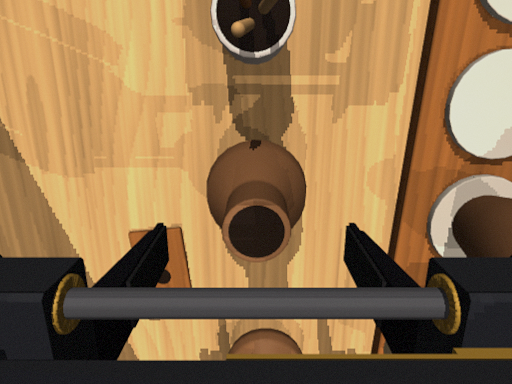

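vase_m's mouth is at (257,231), centred between the fingers. Now I'll descend and grip.

```bash
python3 -m inch '[0,0.015,0,0,0,0,-1, 0,0.015,0,0,0,0,-1, 0,0.009,0,0,0,0,-1, 0,0.004,0,0,0,0,-0.5, 0,0,0,0,0,0,-0.2, 0,0,0,0,0,0,0, 0,0,0,0,0,0,0.1, 0,0,0,0,0,0,0.15, 0,0,0,0,0,0,0.3, 0,0,0,0,0,0,1]'; python3 -m inch '[0,0,0,0,0,0,1, 0,0,0,0,0,0,1, 0,0,0,0,0,0,1, 0,0,0,0,0,0,1]';  python3 -m inch '[0,-0.003,0,0,0,0,1, 0,-0.006,0,0,0,0,1, 0,-0.01,0,0,0,0,1, 0,-0.015,0,0,0,0,1, 0,-0.02,0,0,0,0,1,0,-0.016,0,0,0,0,1, 0,-0.01,0,0,0,0,1]'
```

```text
t: 14.1
eef_pos: [431.4, -117.1, 87.5]
tcp_rot: [-1.571, -0.0, -1.57]
ft_force: [0.8, -0.1, 0.1]
opening: 0.469
t: 14.5
eef_pos: [431.5, -117.1, 87.5]
tcp_rot: [-1.571, -0.0, -1.57]
ft_force: [0.7, 0.3, 0.9]
opening: 0.419
t: 15.2
eef_pos: [431.6, -117.1, 169.1]
tcp_rot: [-1.569, -0.001, -1.57]
ft_force: [-1.1, 0.8, -2.4]
opening: 0.418
```

```bash
python3 -m inch '[-0.006,0,0.01,0,0,0,1, -0.012,0,0.018,0,0,0,1, -0.012,0,0.024,0,0,0,1, -0.012,0,0.026,0,0,0,1, -0.01,0,0.026,0,0,0,1, -0.008,0,0.026,0,0,0,1, -0.004,0,0.024,0,0,0,1, -0.0012,0,0.018,0,0,0,1, 0,0,0.0124,0,0,0,1, 0,0,0.006,0,0,0,1]'; python3 -m inch '[0,0,0.002,0,0,0,1, 0,0.01,0,0,0,0,1, 0,0.016,0,0,0,0,1, 0,0.012,0,0,0,0,1, 0,0.006,0,0,0,0,1, 0,0.003,0,0,0,0,1, 0,0,0,0,0,0,1, 0,0,0,0,0,0,1]'; python3 - <<'E'
from look import *
c=look("wrist","wrist6"); print("w disc b",discfit(c,627,49)); print("w body", bodyfit(c,623,-50,64,78,39.5),bodyfit(c,623,-50,60,70,40))
c=look("scene","scene6"); print("s disc c",discfit(c,625,-52)); print("s body",bodyfit(c,625,-52,64,76,40)); 
c=dict(np.load("pics/scene0.npz"));print("start s body",bodyfit(c,433,-117,30,42,40)); 
E
```

```text
t: 16.2
eef_pos: [622.7, -50.9, 166.1]
tcp_rot: [-1.572, 0.0, -1.569]
ft_force: [-0.4, -0.2, -3.3]
opening: 0.417
t: 17.0
eef_pos: [624.0, -51.7, 120.9]
tcp_rot: [-1.57, -0.0, -1.57]
ft_force: [-0.5, -0.9, -2.3]
opening: 0.416
w disc b (10919, 627.4, 49.1, 42.1)
w body (array([622.6, -50.9]), 482, np.float64(0.34)) (array([622.5, -51. ]), 27, np.float64(0.21))
s disc c (132, 634.6, -57.0, 36.5)
s body (array([624. , -49.1]), 55, np.float64(1.09))
start s body (array([ 431.2, -114.2]), 61, np.float64(1.06))
```

View pics/wrist6.png

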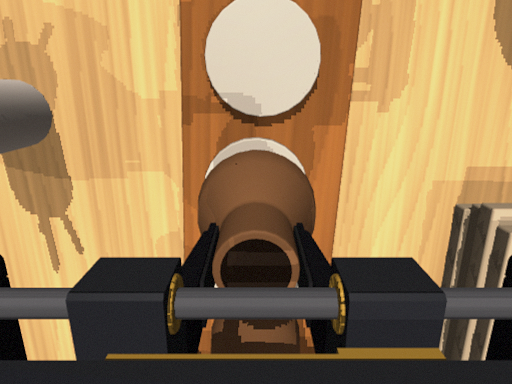

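```bash
python3 -m inch '[0,0.003,-0.0005,0,0,0,1, 0,0.002,0,0,0,0,1, 0,0.0008,0,0,0,0,1, 0,0.0004,0,0,0,0,1, 0,0,0,0,0,0,1, 0,0,0,0,0,0,1]'; python3 -m inch '[0,0.0004,0,0,0,0,1, 0,0.0003,0,0,0,0,1, 0,0,0,0,0,0,1]'; python3 -m inch '[0,0.0003,0,0,0,0,1, 0,0,0,0,0,0,1]'
```

```text
t: 17.7
eef_pos: [623.3, -51.7, 114.3]
tcp_rot: [-1.571, -0.0, -1.57]
ft_force: [0.2, 0.5, -3.2]
opening: 0.418
t: 18.0
eef_pos: [623.3, -51.7, 113.6]
tcp_rot: [-1.571, -0.0, -1.57]
ft_force: [0.4, -0.5, -2.6]
opening: 0.415
t: 18.2
eef_pos: [623.3, -51.7, 113.5]
tcp_rot: [-1.57, -0.0, -1.57]
ft_force: [-0.3, -0.2, 1.8]
opening: 0.417
```

```bash
python3 -m inch '[0,0.0002,0,0,0,0,1, 0,0,0,0,0,0,1, 0,0,0,0,0,0,0.15, 0,0,0,0,0,0,0.1, 0,0,0,0,0,0,0, 0,0,0,0,0,0,-0.1, 0,0,0,0,0,0,-0.4, 0,0,0,0,0,0,-0.4, 0,0,0,0,0,0,-0.4]'; python3 -m inch '[0,-0.005,0,0,0,0,-0.4, 0,-0.015,0,0,0,0,-0.4, 0,-0.025,0,0,0,0,-0.4, 0,-0.025,0,0,0,0,-0.4,0,-0.025,0,0,0,0,-0.4,0,-0.01,0,0,0,0,-0.4]'; python3 - <<'E'
from look import *
c=look("wrist","wrist7"); 
print(blob(cloud(c),622,-51,146)); print("w disc b",discfit(c,627,49)); print("c",discfit(c,622,-51))
E
```

```text
t: 19.1
eef_pos: [623.2, -51.7, 113.0]
tcp_rot: [-1.571, -0.0, -1.57]
ft_force: [-0.1, 0.9, 0.5]
opening: 0.689
t: 19.7
eef_pos: [623.9, -51.8, 220.7]
tcp_rot: [-1.567, -0.001, -1.57]
ft_force: [-0.1, 1.1, -0.5]
opening: 0.701
{'mean': [621.9, -48.7, 146.7], 'enc': [621.9, -50.0, 19.9], 'n': 2198}
w disc b (5795, 626.9, 49.4, 42.3)
c (363, 621.5, -36.9, 38.8)
```

View pics/wrist7.png

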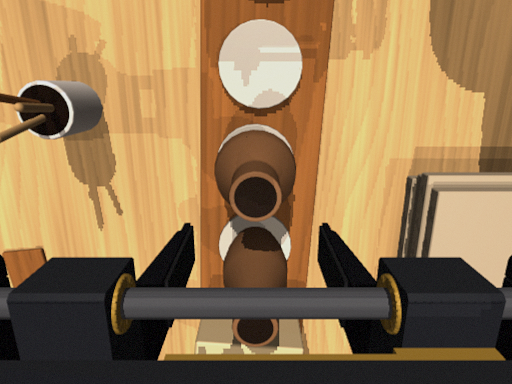

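vase_m stands upright on bat_c, with its rim at (255,195). Now vase_s.

```bash
python3 -m inch '[-0.025,0,-0.012,0,0,0,-1, -0.038,0,-0.018,0,0,0,-1, -0.038,0,-0.018,0,0,0,-1, -0.038,0,-0.018,0,0,0,-1, -0.038,0,-0.018,0,0,0,-1, -0.038,0,-0.018,0,0,0,-1, -0.038,0,-0.018,0,0,0,-1, -0.038,0,-0.018,0,0,0,-1, -0.038,0,-0.018,0,0,0,-1, -0.023,0,-0.0115,0,0,0,-1]'; python3 -m inch '[0,0.02,0,0,0,0,-1, 0,0.03,0,0,0,0,-1, 0,0.03,0,0,0,0,-1, 0,0.02,0,0,0,0,-1, 0,0.01,0,0,0,0,-1, 0,0,0,0,0,0,-1, 0,0,0,0,0,0,-1]'; python3 - <<'E'
from look import *
c=look("wrist","wrist8"); 
print(blob(cloud(c),455,301,98,r=30))
E
```

```text
t: 20.75
eef_pos: [453.6, 302.1, 217.0]
tcp_rot: [-1.572, -0.0, -1.568]
ft_force: [-0.3, -0.0, 0.4]
opening: 1.0
t: 21.45
eef_pos: [455.6, 300.2, 108.4]
tcp_rot: [-1.57, 0.0, -1.57]
ft_force: [-0.2, -0.7, 0.5]
opening: 1.002
{'mean': [453.7, 303.5, 98.5], 'enc': [453.8, 301.6, 17.2], 'n': 2741}
```

View pics/wrist8.png

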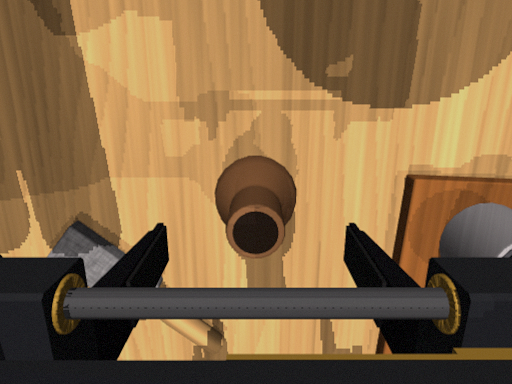

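vase_s's mouth is at (255,231), centred. The brush lies flat, well below the fingertip height of 66 mm.

```bash
python3 -m inch '[0,0.015,0,0,0,0,-1, 0,0.015,0,0,0,0,-1, 0,0.009,0,0,0,0,-1, 0,0.0035,0,0,0,0,-0.5, 0,0,0,0,0,0,-0.2, 0,0,0,0,0,0,0.05, 0,0,0,0,0,0,0.2, 0,0,0,0,0,0,0.26, 0,0,0,0,0,0,0.4, 0,0,0,0,0,0,1]'; python3 -m inch '[0,0,0,0,0,0,1, 0,0,0,0,0,0,1, 0,0,0,0,0,0,1, 0,0,0,0,0,0,1]';  python3 -m inch '[0,-0.003,0,0,0,0,1, 0,-0.006,0,0,0,0,1, 0,-0.01,0,0,0,0,1, 0,-0.015,0,0,0,0,1, 0,-0.02,0,0,0,0,1,0,-0.02,0,0,0,0,1, 0,-0.02,0,0,0,0,1, 0,-0.01,0,0,0,0,1]'
```

```text
t: 22.5
eef_pos: [455.4, 300.2, 65.6]
tcp_rot: [-1.571, 0.0, -1.57]
ft_force: [-0.0, -0.4, 0.4]
opening: 0.467
t: 22.9
eef_pos: [455.3, 300.1, 65.5]
tcp_rot: [-1.571, -0.0, -1.57]
ft_force: [-1.5, 0.1, 1.3]
opening: 0.355
t: 23.7
eef_pos: [455.8, 300.4, 171.8]
tcp_rot: [-1.568, 0.001, -1.57]
ft_force: [0.5, 0.3, -1.3]
opening: 0.353
```

```bash
python3 -m inch '[0.008,0,0.006,0,0,0,1, 0.016,0,0.012,0,0,0,1, 0.024,0,0.016,0,0,0,1, 0.028,0,0.018,0,0,0,1, 0.028,0,0.018,0,0,0,1, 0.028,0,0.018,0,0,0,1, 0.028,0,0.018,0,0,0,1, 0.028,0,0.018,0,0,0,1, 0.024,0,0.018,0,0,0,1, 0.018,0,0.014,0,0,0,1]'; python3 -m inch '[0.013,0,0.01,0,0,0,1, 0.006,0,0.005,0,0,0,1, 0.003,0,0.002,0,0,0,1, 0,0,0,0,0,0,1, 0,0.01,0,0,0,0,1, 0,0.02,0,0,0,0,1, 0,0.022,0,0,0,0,1, 0,0.014,0,0,0,0,1, 0,0.005,0,0,0,0,1, 0,0,0,0,0,0,1]'; python3 -m inch '[0,0,0,0,0,0,1]';python3 - <<'E'
from look import *
c=look("wrist","wrist9"); print("w disc a",discfit(c,634,153)); print("w body", bodyfit(c,627,49,56,70,30.5))
c=look("scene","scene9"); print("s disc b",discfit(c,630,48)); print("s body",bodyfit(c,630,48,52,68,31)); 
c=dict(np.load("pics/scene0.npz"));print("start s body",bodyfit(c,457,300,22,38,31)); 
E
```

```text
t: 24.7
eef_pos: [612.2, 67.9, 168.3]
tcp_rot: [-1.572, -0.0, -1.571]
ft_force: [0.2, 0.4, -2.0]
opening: 0.354
t: 25.7
eef_pos: [628.4, 48.6, 98.0]
tcp_rot: [-1.572, -0.0, -1.569]
ft_force: [-0.6, 0.3, -2.2]
opening: 0.355
t: 25.8
eef_pos: [629.0, 48.5, 99.2]
tcp_rot: [-1.57, -0.0, -1.57]
ft_force: [-0.2, 0.1, -1.7]
opening: 0.352
w disc a (11993, 634.1, 153.3, 41.9)
w body (array([627.3,  49.4]), 446, np.float64(0.31))
s disc b (177, 630.1, 47.7, 42.0)
s body (array([628.4,  51.4]), 51, np.float64(1.17))
start s body (array([454.5, 302.6]), 59, np.float64(1.84))
```

View pics/wrist9.png

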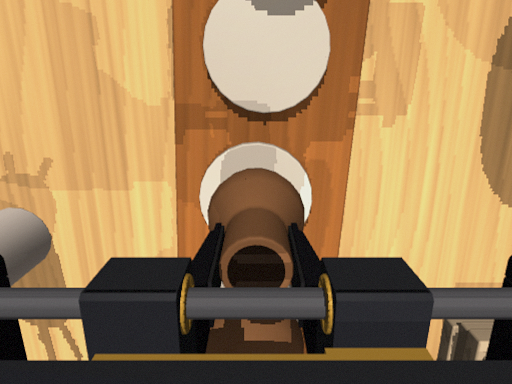

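The vase fits at (627.3, 49.4) and disc b at (627.2, 49.2) in the same frame. I'll lower it to contact.

```bash
python3 -m inch '[0,0.003,0,0,0,0,1, 0,0.002,0,0,0,0,1, 0,0.001,0,0,0,0,1, 0,0.0005,0,0,0,0,1, 0,0,0,0,0,0,1, 0,0,0,0,0,0,1]'; python3 -m inch '[0,0.0004,0,0,0,0,1, 0,0.0003,0,0,0,0,1, 0,0,0,0,0,0,1]'; python3 -m inch '[0,0.0003,0,0,0,0,1, 0,0.0002,0,0,0,0,1, 0,0,0,0,0,0,1]'
```

```text
t: 26.5
eef_pos: [628.6, 48.3, 92.0]
tcp_rot: [-1.571, -0.0, -1.57]
ft_force: [0.2, -0.2, -1.5]
opening: 0.358
t: 26.8
eef_pos: [628.7, 48.3, 91.5]
tcp_rot: [-1.571, -0.0, -1.57]
ft_force: [-1.3, -0.3, 0.8]
opening: 0.355
t: 27.1
eef_pos: [628.7, 48.3, 91.5]
tcp_rot: [-1.57, -0.0, -1.57]
ft_force: [-2.3, -0.6, 7.1]
opening: 0.355
```

```bash
python3 -m inch '[0,0,0,0,0,0,0.27, 0,0,0,0,0,0,0.2, 0,0,0,0,0,0,0.1, 0,0,0,0,0,0,0, 0,0,0,0,0,0,-0.4, 0,0,0,0,0,0,-0.4, 0,0,0,0,0,0,-0.4]'; python3 -m inch '[0,-0.005,0,0,0,0,-0.4, 0,-0.015,0,0,0,0,-0.4, 0,-0.025,0,0,0,0,-0.4, 0,-0.03,0,0,0,0,-0.4,0,-0.03,0,0,0,0,-0.4,0,-0.025,0,0,0,0,-0.4, 0,-0.005,0,0,0,0,-0.4]'; python3 - <<'E'
from look import *
c=look("wrist","wrist10"); 
print(blob(cloud(c),627,49,124)); print("w disc a",discfit(c,634,153))
E
```

```text
t: 27.8
eef_pos: [628.6, 48.3, 90.7]
tcp_rot: [-1.571, -0.0, -1.57]
ft_force: [0.9, 0.2, -0.6]
opening: 0.675
t: 28.5
eef_pos: [629.5, 48.4, 229.2]
tcp_rot: [-1.566, -0.0, -1.57]
ft_force: [0.2, -0.4, -1.2]
opening: 0.699
{'mean': [626.8, 51.0, 124.6], 'enc': [626.8, 49.8, 17.1], 'n': 1302}
w disc a (5567, 634.3, 153.3, 42.1)
```

View pics/wrist10.png

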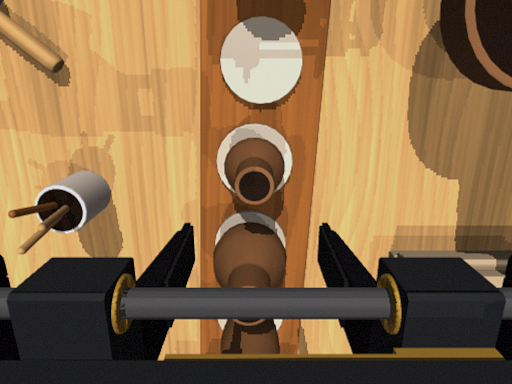

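All three are good so far. Now vase_xs, the brown one near (443,−303) and not the pink one.

```bash
python3 -m inch '[0.024,0,-0.014,0,0,0,-1, 0.038,0,-0.02,0,0,0,-1, 0.038,0,-0.02,0,0,0,-1, 0.038,0,-0.02,0,0,0,-1, 0.038,0,-0.02,0,0,0,-1, 0.038,0,-0.02,0,0,0,-1, 0.038,0,-0.02,0,0,0,-1, 0.038,0,-0.02,0,0,0,-1, 0.038,0,-0.02,0,0,0,-1, 0.023,0,-0.0125,0,0,0,-1]'; python3 -m inch '[0,0.02,0,0,0,0,-1, 0,0.03,0,0,0,0,-1, 0,0.035,0,0,0,0,-1, 0,0.028,0,0,0,0,-1, 0,0.017,0,0,0,0,-1, 0,0.01,0,0,0,0,-1, 0,0,0,0,0,0,-1, 0,0,0,0,0,0,-1]'; python3 - <<'E'
from look import *
c=look("wrist","wrist11"); 
print(blob(cloud(c),440,-301,76,r=30))
E
```

```text
t: 29.55
eef_pos: [440.7, -304.8, 224.7]
tcp_rot: [-1.572, 0.001, -1.571]
ft_force: [0.4, 0.4, -0.2]
opening: 1.002
t: 30.35
eef_pos: [442.6, -302.9, 86.1]
tcp_rot: [-1.571, -0.0, -1.57]
ft_force: [0.4, -0.5, 0.2]
opening: 1.0
{'mean': [439.6, -299.9, 76.6], 'enc': [439.8, -301.7, 19.2], 'n': 3410}
```

View pics/wrist11.png

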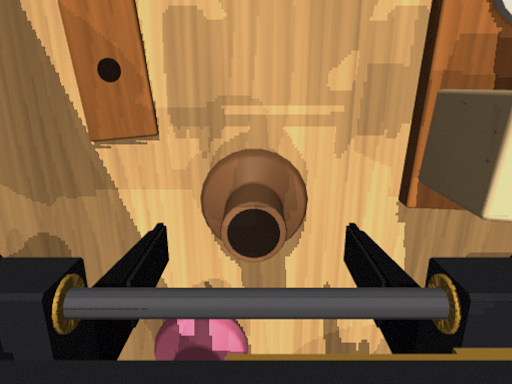

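The brown vase_xs mouth is at (253,232) and the pink one is out of the way at the bottom. I'll shift −0.8 mm in x, then descend and grip.

```bash
python3 -m inch '[0,0.015,-0.0008,0,0,0,-1, 0,0.015,0,0,0,0,-1, 0,0.0085,0,0,0,0,-1, 0,0.0035,0,0,0,0,-0.5, 0,0,0,0,0,0,-0.2, 0,0,0,0,0,0,0, 0,0,0,0,0,0,0.12, 0,0,0,0,0,0,0.18, 0,0,0,0,0,0,0.3, 0,0,0,0,0,0,1]'; python3 -m inch '[0,0,0,0,0,0,1, 0,0,0,0,0,0,1, 0,0,0,0,0,0,1, 0,0,0,0,0,0,1]';  python3 -m inch '[0,-0.003,0,0,0,0,1, 0,-0.006,0,0,0,0,1, 0,-0.01,0,0,0,0,1, 0,-0.02,0,0,0,0,1, 0,-0.025,0,0,0,0,1,0,-0.025,0,0,0,0,1, 0,-0.025,0,0,0,0,1, 0,-0.02,0,0,0,0,1, 0,-0.012,0,0,0,0,1, 0,-0.004,0,0,0,0,1]'
```

```text
t: 31.4
eef_pos: [441.7, -302.9, 44.0]
tcp_rot: [-1.571, -0.0, -1.57]
ft_force: [-0.3, 0.4, -0.0]
opening: 0.47
t: 31.8
eef_pos: [441.7, -302.9, 43.9]
tcp_rot: [-1.571, -0.0, -1.57]
ft_force: [-0.3, 0.4, 2.0]
opening: 0.397
t: 32.8
eef_pos: [441.9, -303.0, 195.3]
tcp_rot: [-1.569, -0.001, -1.57]
ft_force: [-1.0, -0.8, -1.7]
opening: 0.399
```

```bash
python3 -m inch '[-0.008,0,0.004,0,0,0,1, -0.016,0,0.007,0,0,0,1, -0.025,0,0.01,0,0,0,1, -0.03,0,0.007,0,0,0,1, -0.03,0,0.007,0,0,0,1, -0.03,0,0.007,0,0,0,1, -0.03,0,0.007,0,0,0,1, -0.03,0,0.007,0,0,0,1, -0.03,0,0.007,0,0,0,1, -0.03,0,0.007,0,0,0,1]'; python3 -m inch '[-0.03,0,0.003,0,0,0,1, -0.03,0,0.003,0,0,0,1, -0.03,0,0.003,0,0,0,1, -0.03,0,0.003,0,0,0,1, -0.03,0,0.003,0,0,0,1, -0.022,0,0.015,0,0,0,1, -0.014,0,0.022,0,0,0,1, -0.007,0,0.024,0,0,0,1, -0.003,0,0.024,0,0,0,1, 0,0,0.015,0,0,0,1]'; python3 -m inch '[0,0,0.006,0,0,0,1, 0,0,0.003,0,0,0,1, 0,0,0,0,0,0,1, 0,0,0,0,0,0,1]'
```

```text
t: 33.8
eef_pos: [511.1, -41.9, 192.7]
tcp_rot: [-1.573, 0.0, -1.57]
ft_force: [0.5, 0.4, -1.7]
opening: 0.397
t: 34.8
eef_pos: [626.8, 153.5, 192.0]
tcp_rot: [-1.573, -0.0, -1.569]
ft_force: [-0.4, -0.3, -1.3]
opening: 0.396
t: 35.2
eef_pos: [634.6, 152.4, 193.7]
tcp_rot: [-1.571, -0.0, -1.57]
ft_force: [0.3, 0.2, -1.1]
opening: 0.399
```

```bash
python3 -m inch '[0,0.01,0.001,0,0,0,1, 0,0.02,0,0,0,0,1, 0,0.025,0,0,0,0,1, 0,0.025,0,0,0,0,1, 0,0.02,0,0,0,0,1, 0,0.01,0,0,0,0,1, 0,0.005,0,0,0,0,1, 0,0,0,0,0,0,1, 0,0,0,0,0,0,1]'; python3 - <<'E'
from look import *
c=look("wrist","wrist12"); print("w body", bodyfit(c,633.5,153,50,60,38.5), "rim",blob(cloud(c),634,153,110))
c=look("scene","scene12"); print("s disc a",discfit(c,637,152)); print("s body",bodyfit(c,637,152,46,60,39)); 
c=dict(np.load("pics/scene0.npz"));print("start s body",bodyfit(c,443,-302.5,12,26,39)); 
i=cv2.imread("pics/scene12.png")[110:290,220:400]; cv2.imwrite("pics/scene12z.png",cv2.resize(i,None,fx=3.3,fy=3.3))
E
```

```text
t: 36.1
eef_pos: [636.6, 152.4, 79.7]
tcp_rot: [-1.57, 0.0, -1.57]
ft_force: [-0.3, 0.7, -1.6]
opening: 0.395
w body (array([634.7, 152.6]), 455, np.float64(0.36)) rim {'mean': [635.1, 159.8, 111.8], 'enc': [635.1, 162.7, 28.3], 'n': 5328}
s disc a (135, 637.7, 150.2, 41.5)
s body (array([635.7, 155.9]), 53, np.float64(1.41))
start s body (array([ 439.1, -299.6]), 81, np.float64(2.03))
```

View pics/wrist12.png

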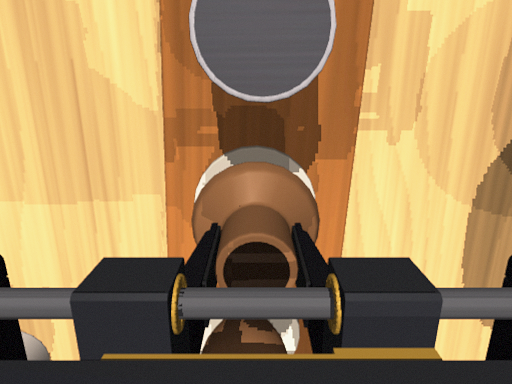

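View pics/scene12z.png

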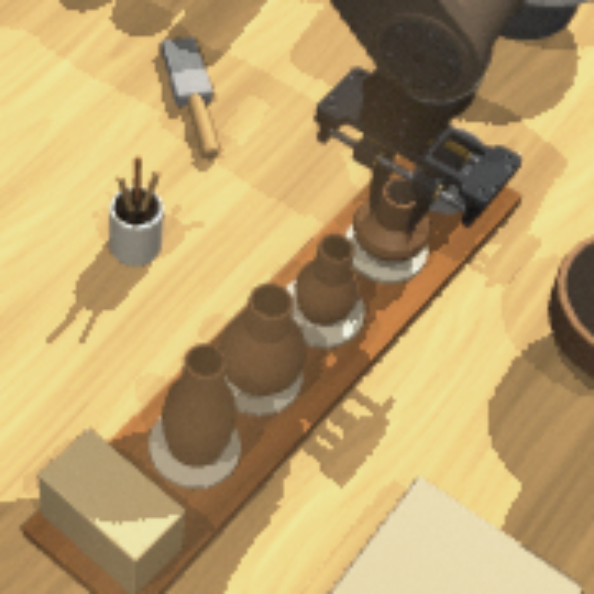

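```bash
python3 -m inch '[-0.0005,0.003,-0.0005,0,0,0,1, 0,0.003,0,0,0,0,1, 0,0.002,0,0,0,0,1, 0,0.0005,0,0,0,0,1, 0,0,0,0,0,0,1, 0,0,0,0,0,0,1]'; python3 -m inch '[0,0.0004,0,0,0,0,1, 0,0.0003,0,0,0,0,1, 0,0,0,0,0,0,1]'; python3 -m inch '[0,0.0003,0,0,0,0,1, 0,0.0002,0,0,0,0,1, 0,0,0,0,0,0,1]'
```

```text
t: 36.8
eef_pos: [635.8, 152.8, 70.3]
tcp_rot: [-1.571, -0.0, -1.57]
ft_force: [-0.3, -0.1, -1.4]
opening: 0.4
t: 37.1
eef_pos: [635.8, 152.9, 69.9]
tcp_rot: [-1.571, -0.0, -1.57]
ft_force: [-1.6, 0.4, 1.0]
opening: 0.397
t: 37.4
eef_pos: [635.8, 152.9, 69.8]
tcp_rot: [-1.57, -0.0, -1.57]
ft_force: [-2.5, 0.8, 7.2]
opening: 0.397
```

Contact. Release, rise, and back the arm off so the cameras can see the row.

```bash
python3 -m inch '[0,0,0,0,0,0,0.18, 0,0,0,0,0,0,0.1, 0,0,0,0,0,0,0, 0,0,0,0,0,0,-0.1, 0,0,0,0,0,0,-0.4, 0,0,0,0,0,0,-0.4, 0,0,0,0,0,0,-0.4]'; python3 -m inch '[0,-0.005,0,0,0,0,-0.4, 0,-0.015,0,0,0,0,-0.4, 0,-0.025,0,0,0,0,-0.4, 0,-0.03,0,0,0,0,-0.4,0,-0.03,0,0,0,0,-0.4,0,-0.03,0,0,0,0,-0.4, 0,-0.025,0,0,0,0,-0.4, 0,-0.01,0,0,0,0,-0.4]'; python3 - <<'E'
from look import *
c=look("wrist","wrist13"); 
print(blob(cloud(c),634,153,102))
E
python3 -m inch '[-0.02,0,-0.02,0,0,0,-0.4, -0.035,0,-0.025,0,0,0,-0.4, -0.035,0,-0.025,0,0,0,-0.4,-0.035,0,-0.025,0,0,0,-0.4,-0.035,0,-0.025,0,0,0,-0.4,-0.035,0,-0.02,0,0,0,-0.4,-0.035,0,-0.01,0,0,0,-0.4,-0.02,0,0,0,0,0,-0.4,0,0,0,0,0,0,-0.4, 0,0,0,0,0,0,-0.4]'
python3 - <<'E'
from look import *
for n in("top","scene"):
    c=look(n,n+"14"); W=cloud(c)
    for k,x,y,h in(("l/d",624.3,-149.8,168),("m/c",625,-52,146),("s/b",630.1,48.2,124),("xs/a",637.3,152.2,102)): print(n,k,(x,y),blob(W,x,y,h,r=40))
    print("jar",blob(W,434,8,65,r=40,band=6)); print("jar before",blob(cloud(dict(np.load(f"pics/{n}0.npz"))),434,8,65,r=40,band=6))
E
```

```text
t: 38.1
eef_pos: [635.7, 152.8, 69.1]
tcp_rot: [-1.571, -0.0, -1.57]
ft_force: [1.0, 0.8, -0.5]
opening: 0.691
t: 38.9
eef_pos: [636.3, 153.0, 243.0]
tcp_rot: [-1.566, 0.001, -1.57]
ft_force: [-0.0, -0.1, -0.6]
opening: 0.699
{'mean': [633.4, 154.9, 102.8], 'enc': [633.4, 153.7, 19.0], 'n': 1289}
t: 39.95
eef_pos: [485.1, 402.4, 238.1]
tcp_rot: [-1.572, -0.001, -1.569]
ft_force: [0.4, -0.4, -0.1]
opening: 0.695
top l/d (624.3, -149.8) {'mean': [623.8, -149.2, 168.7], 'enc': [624.6, -149.1, 18.8], 'n': 117}
top m/c (625, -52) {'mean': [624.2, -51.5, 146.5], 'enc': [625.4, -51.1, 20.6], 'n': 142}
top s/b (630.1, 48.2) {'mean': [628.7, 48.1, 124.7], 'enc': [629.9, 48.2, 17.5], 'n': 105}
top xs/a (637.3, 152.2) {'mean': [635.9, 151.7, 102.6], 'enc': [636.6, 152.0, 19.7], 'n': 123}
jar {'mean': [430.3, 5.1, 65.5], 'enc': [431.5, 5.3, 27.0], 'n': 183}
jar before {'mean': [430.5, 5.4, 65.2], 'enc': [431.2, 4.8, 26.9], 'n': 182}
scene l/d (624.3, -149.8) {'mean': [624.8, -149.8, 166.6], 'enc': [623.8, -148.6, 19.3], 'n': 127}
scene m/c (625, -52) {'mean': [624.8, -52.5, 144.7], 'enc': [623.8, -52.1, 20.9], 'n': 138}
scene s/b (630.1, 48.2) {'mean': [629.6, 46.8, 122.8], 'enc': [629.0, 47.9, 17.8], 'n': 91}
scene xs/a (637.3, 152.2) {'mean': [636.4, 151.2, 100.7], 'enc': [635.6, 151.2, 19.6], 'n': 96}
jar {'mean': [434.0, 2.3, 64.0], 'enc': [431.0, 4.3, 27.4], 'n': 141}
jar before {'mean': [433.8, 2.3, 64.3], 'enc': [430.4, 6.8, 27.4], 'n': 140}
```

View pics/scene14.png

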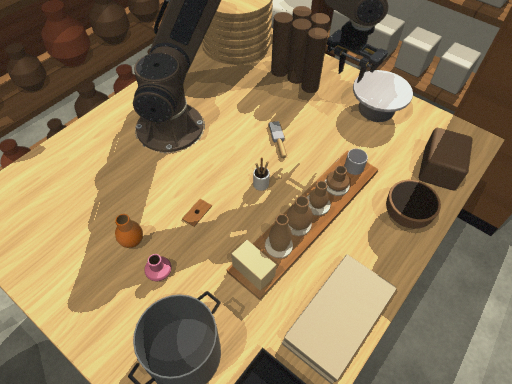

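View pics/top14.png

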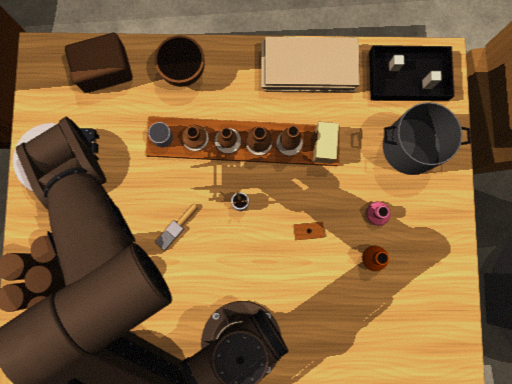

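The final pictures show all four vases upright on their discs, tallest next to the brick, with the jar and look-alikes unmoved and the arm clear. Handing in.

```bash
python3 - <<'E'
from cell import env
s=env.state(); print(s["t"],s["ft_force"],abs(s["qvel"]).max() if hasattr(s["qvel"],"max") else s["qvel"]); env.job_done()
E
```

```text
40.05 [-0.50074012  0.37789064  0.57956299] 0.006722384344455738
the job is handed in; nothing more can be done
```

The four vases are on the ware board in height order. vase_l is on bat_d next to the fire brick, then vase_m on bat_c, vase_s on bat_b and vase_xs on bat_a. I handed in at about 40 s of the 112 s allowed.

- **Placing:** I gripped each vase by its neck and lowered it until I felt light contact. The highest force reading was about 7 N. I then released slowly and lifted clear.
- **Position:** The last top and scene pictures put every vase within about 2 mm of its disc centre. The rim heights of 168, 146, 124 and 102 mm match upright vases to within 2 mm.
- **Left alone:** The jar is where it started, to within camera noise, and the pink and orange look-alikes were not touched. At hand-in the arm was clear and still.
- **Disagreements:** The wrist camera read about 3 mm lower in x and 1–2 mm higher in y than the two fixed cameras. I only compared vase and disc positions within the same camera, so this cancelled out. The scene-camera body fit also had a bias of up to about 5 mm. I corrected it using fits of the vases in their starting positions.

No check failed at the end.

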